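Seat the splined copper brush in the bench drive and hold it down

TASK

Lift the round copper-bristle rotary brush by its square wooden grip out of the oak parking block, turn it until the four splines of its stem mesh with the cross-shaped socket on top of the grey bench drive, and slide it fully home against the spring, so that the steel collar under the bristles sits flush and upright on the socket. Finish while still holding it pressed down there with the gripper (the spring lifts it if you let go), and leave everything else on the bench where it stands.

Things in the scene. Friction and masses are not known exactly. Their poses are not given: they have to be found in the camera images.
- brush_grip (a point): Rotary copper brush, loose, 0.22 kg, standing upright. Point: grasp centre on its axis, in its square wooden grip (30 x 30 mm, 42 mm tall, 24 mm below to 18 mm above this point; flat sides face the brush's own +-x and +-y; z up the axis). Below it: bristle drum 61 mm wide, 24 mm tall, then steel collar 48 mm wide, 6 mm tall, its underside 54 mm below this point; then the stem.
- brush_tip (a point): Lowest point of the brush's splined steel stem, on its axis, 90 mm below the grasp centre; same axes as the brush. The stem reaches 36 mm below the collar: an upright cross of two bars along the brush's x and y, each 34 mm long and 10 mm wide, lower edges rounded at 5 mm radius. Every quarter turn is alike. At the start it hangs hidden in the parking block's hole.
- park: Oak parking block, fixed, 85 x 85 x 50 mm, with a round upright hole 41 mm wide through it; the brush's collar rests on its top, and the brush lifts straight up out of it. Origin: centre of its underside.
- drive: Bench drive: grey square housing, fixed, 112 x 112 mm, top 55 mm above the bench; the steel socket stands in its middle. Origin: centre of its underside.
- socket_mouth (a point): Centre of the mouth on the top face of the square steel socket block (45 x 45 mm, top 70 mm above the bench). z up. Opening: an upright cross, slots along this frame's x and y, 38 mm long, 14 mm wide (2 mm play round the bars); quarter turns are alike. Any yaw; turns against 0.25 N m friction. With the brush home its collar rests on this face, its grasp centre 54 mm above this point.
- follower (a joint): Spring plate inside the socket, travel in m, growing as it is pushed down. At 0 its top is 18 mm below the mouth; the stem's tip meets it there, the collar still 18 mm above the socket. Pushing it takes about 6 N at first and 13 N with the collar flush (0.018); it springs back and lifts the brush if let go.
- stand: Bystander: slotted oak stand, fixed, 90 x 150 mm, 38 mm tall, holding three scrapers (72 mm tall over all).
- handbrush: Bystander: flat hand brush, wooden back on copper bristles, 120 x 36 x 32 mm, loose. Origin: centre of its underside.
- tip_protector: Bystander: birch ski tip protector, U-shaped, 30 x 100 x 36 mm, loose. Origin: centre of its underside.
- hex_holder: Bystander: zinc hex key holder 35 x 75 x 28 mm with four upright keys, 82 mm tall over all, loose. Origin: centre of its underside.
- mug: Bystander: tin mug, 76 mm wide, 75 mm tall, handle at its +y, loose. Origin: centre of its underside.
- cork: Bystander: waxing cork block 100 x 50 x 35 mm, loose. Origin: centre of its underside.
- wax: Bystander: wax bar 75 x 35 x 22 mm, loose. Origin: centre of its underside.
- scraper0: Bystander: polycarbonate scraper 5 x 130 x 60 mm upright in the stand, loose. Origin: centre of its underside.
- scraper1: Bystander: polycarbonate scraper 5 x 130 x 60 mm upright in the stand, loose. Origin: centre of its underside.
- scraper2: Bystander: polycarbonate scraper 5 x 130 x 60 mm upright in the stand, loose. Origin: centre of its underside.

How it is judged (in metres and radians):
On the way, in this order (a step that is already met when the one before it is completed fails the run):
1. the brush is lifted clear out of the parking block (height (world z) of brush_grip above 0.15 m), for 0.1 s.
2. the stem's splines have entered the socket, in mesh, at least 10 mm deep (z of brush_grip in the frame of socket_mouth below 0.08 m and horizontal distance between brush_grip and socket_mouth below 0.005 m and (angle between the x axis of brush_grip and the x axis of socket_mouth, either way round below 0.12 rad or angle between the x axis of brush_grip and the y axis of socket_mouth, either way round below 0.12 rad)), for 0.1 s.
At the end, for the whole second after the job is handed in: Brush in the socket, splines meshed within 0.12 rad, on axis within 4 mm, upright within 0.08 rad, collar within 2.5 mm of the socket's face, spring plate pushed down over 14.5 mm, fingers on the brush with over 3 N, all through the last second (z of brush_grip in the frame of socket_mouth below 0.0565 m and horizontal distance between brush_grip and socket_mouth below 0.004 m and angle between brush_grip's own z axis and vertical below 0.08 rad and (angle between the x axis of brush_grip and the x axis of socket_mouth, either way round below 0.12 rad or angle between the x axis of brush_grip and the y axis of socket_mouth, either way round below 0.12 rad) and value of joint follower above 0.0145 m and contact force between the fingers and brush above 3 N); the arm keeps its last pose, push and grip.
It fails at once if a bystander is shoved more than 30 mm (distance of any of handbrush, tip_protector, hex_holder, mug, cork, wax, scraper0, scraper1, scraper2 from where it was at the start of the episode above 0.03 m).
It also fails if it takes over 37 s, if anything falls off the work surface, if the arm or the gripper's body presses on something with over 40 N, if the wrist force passes 120 N, or if a joint passes its speed limit or range.

ROBOT

A 6-joint arm with a two-finger parallel gripper is mounted at the origin on the work surface. World frame = base frame: x ahead of the robot, y to its left, z up, the work surface at z = 0. Lengths are in m, angles in degrees, forces in N, time in s.
With the tool pointing down it reaches from about 0.4 to 0.825 m from the base axis. Payload 7 kg.
Tool frame: the origin (TCP) lies between the finger pads; the fingertips stand 22 mm ahead of it and the grasp point (between the pads) lies 3 mm ahead of it; z points along the fingers, y is the line along which they close (so a half turn about z gives the same grasp; the last joint's range is limited). The gripper opens to 88 mm and grips with 3 to 60 N. Pads are 19 mm wide; open, the fingers measure 130 mm over their backs; the gripper's body (78 mm by 193 mm) begins 47 mm behind the grasp point.
Start: joints at [90.418, 20.546, 0.682, 0, -70.136, -16.507], TCP at [0.187, 0.649, 0.249] pointing down, gripper open.
Joint ranges: [-176.03, 176.03], [-82.01, 121.73], [-58.28, 71.71], [-173.87, 95.51], [-174.79, -0.11], [-173.66, 173.66]. Speed limits (degrees/s): [136.94, 136.94, 172.46, 180, 180, 180].

INTERFACE

Orientations are given as [roll, pitch, yaw] about the fixed x, y, z axes, in that order (R = Rz(yaw) Ry(pitch) Rx(roll)).
In Python, from plant import ctrl gives the robot as it stands.
- The arm moves only by the tool apply_moves, never from a script. Its argument "targets" is a list of rows, each an object with "travel": the shift along the tool's x, y, z in mm, a list of three; "roll": the turn about the tool's z in degrees; "jaw": the finger opening in mm, from 0 to 87.6. In form: [{"travel": [tx, ty, tz], "roll": roll, "jaw": jaw}, ...]. A call has 1 to 10 rows; each row shifts and turns the commanded pose from where the row before left it, along the tool's axes as they then stand; what a row does not reach is not made up. A row lasts 1/10 s, in which the tool goes at most 50 mm and 8.59 degrees, less where a joint would pass 70% of its speed; a pose out of reach is approached as far as the arm can. A call with a gripper value outside its range is refused whole. The fingers move at their own pace and stop on an object; the grip force is fixed at half the most. Time passes only in rows, so rows that do not move let the fingers close. It gives the time, the measured TCP pose, the force, the opening and the grip force at its end, in the units of the state.
- ctrl.get_obs(): the state, without advancing time (a new reading comes with each control period).
- ctrl.snapshot(name): name is "scene" or "top" or "wrist"; returns the picture (400x640x3 uint8, red, green, blue); there is no depth.
- ctrl.calibration(name): a dict with "K" (3x3 intrinsics, pixels), "extrinsics" (4x4, takes a point from camera to world coordinates); the wrist camera has in their place "hand_eye" (4x4, takes a point from camera to tool coordinates, whose origin is the TCP and whose axes are the flange's). Camera axes: x right, y down, z forward; pixel columns grow to the right and rows downward; lengths in m; the calibration is good to about 2 mm. A picture is of the moment at which its call begins: read the wrist's pose just before it. calibration takes no time and is no camera call.
- ctrl.close_job(): hands the job in; it is judged then, once.
The state is a dict: "clock": time; "joint_pos": joint angles; "qvel": joint speeds; "tau": joint torques, N m; "tool_pos": TCP position; "orientation": TCP orientation; "force": force on the tool from outside, world axes, zero at the start; "moment": the same for the moment, N m; "opening": finger opening in m; "gripper_force": force on a finger pad.
Only numpy, scipy, OpenCV 4.12 (cv2) and the standard library are available. Lean on these libraries where they do the work, as an engineer would, in place of code of your own. Each camera call takes 0.05 s, during which the arm holds its last target. There are 200 camera calls.

## Working session

There is one attempt and no reset: what is moved stays moved. The work goes in short steps, Python scripts to look and compute and a tool call to move; the robot and the scene stay as the last step left them, time stands still between calls to the robot, and variables do not carry over. Pictures are saved under pics/ and viewed, at most 10 in all, crops included, and the job is handed in when it is done.

Besides the shell and the picture viewer there is one more tool, called after "Request:" as name([rows], argument=value, ...), one row to a line, values as JSON. apply_moves: Moves the arm, as the interface text tells. Its arguments: {"type":"object","properties":{"targets":{"type":"array","items":{"type":"object","properties":{"travel":{"type":"array","items":{"type":"number"}},"roll":{"type":"number"},"jaw":{"type":"number"}}}}},"required":["targets"]}

```bash
mkdir -p pics
python3 - <<'E'
from plant import ctrl
import cv2
o=ctrl.get_obs();print(o)
for n in("scene","top","wrist"):
    cv2.imwrite(f"pics/{n}0.png",ctrl.snapshot(n)[:,:,::-1]);print(n,ctrl.calibration(n))
E
```

```text
{'clock': 0.0, 'joint_pos': array([ 9.04192611e+01,  2.05931360e+01,  6.32861721e-01, -1.93306374e-02,
       -7.01349109e+01, -1.65064087e+01]), 'qvel': array([-0.02022646,  0.06660095,  0.00945043, -0.02131013, -0.05386124,
        0.05615809]), 'tau': array([-8.63951955e-04, -5.82716918e+01,  2.93047106e+01,  6.99704289e+00,
        6.87337102e-03, -1.72168834e-04]), 'tool_pos': array([0.18694943, 0.64812357, 0.24759901]), 'orientation': array([ 1.79903574e+02, -9.62388436e-03, -1.60937233e+01]), 'force': array([ 0.26975399, -0.24982198,  0.4552719 ]), 'moment': array([-0.02312363,  0.01560311,  0.00151656]), 'gripper_force': 0.0, 'opening': 0.08757189918236312}
scene {'K': array([[476.146815  ,   0.        , 317.66122158],
       [  0.        , 476.146815  , 201.1083522 ],
       [  0.        ,   0.        ,   1.        ]]), 'extrinsics': array([[ 0.83663489,  0.34848828, -0.42260854,  1.14260654],
       [ 0.54773973, -0.52545939,  0.65105578, -0.86877045],
       [ 0.00482169, -0.77617546, -0.63049853,  0.94099929],
       [ 0.        ,  0.        ,  0.        ,  1.        ]])}
[... 246 characters left out ...]
  [-0.99982713,  0.01528044, -0.01059306,  0.01595684],
       [ 0.00869319, -0.11944289, -0.99280301,  1.38060471],
       [ 0.        ,  0.        ,  0.        ,  1.        ]])}
wrist {'K': array([[278.78264268,   0.        , 318.85965516],
       [  0.        , 278.78264268, 199.6645193 ],
       [  0.        ,   0.        ,   1.        ]]), 'hand_eye': array([[-3.76000595e-04, -9.59399815e-01, -2.82049380e-01,
         7.50804242e-02],
       [ 9.99999563e-01, -6.02100798e-04,  7.14963330e-04,
        -8.61530112e-04],
       [-8.55757844e-04, -2.82048988e-01,  9.59399623e-01,
        -1.35278470e-01],
       [ 0.00000000e+00,  0.00000000e+00,  0.00000000e+00,
         1.00000000e+00]])}
```

View pics/top0.png

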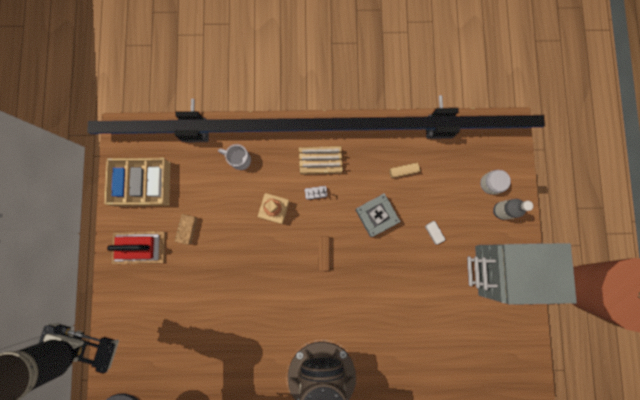

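View pics/scene0.png

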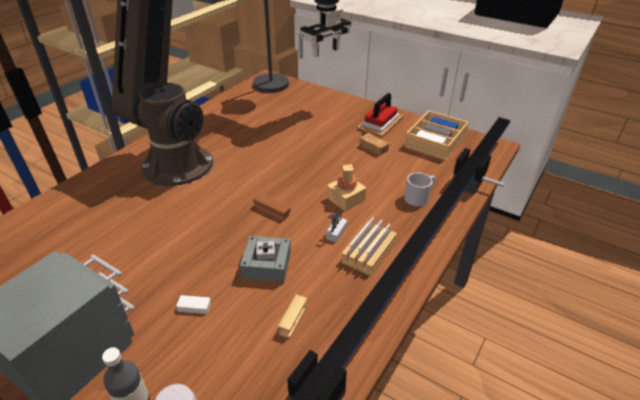

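The top view shows the brush in its block at about (272,207), the drive with its cross at (379,215), and the hex holder at (317,193). I'll enlarge both.

```bash
cat > h.py <<'E'
import numpy as np, cv2
from plant import ctrl
from scipy.spatial.transform import Rotation as R
def cam(n,o=None):
    c=ctrl.calibration(n)
    if n!="wrist": return c["K"],c["extrinsics"]
    T=np.eye(4);T[:3,:3]=R.from_euler("xyz",o["orientation"],degrees=True).as_matrix();T[:3,3]=o["tool_pos"]
    return c["K"],T@c["hand_eye"]
def pix(K,E,uv,z):
    d=E[:3,:3]@np.linalg.solve(K,[*uv,1]);p=E[:3,3];return p+d*(z-p[2])/d[2]
def proj(K,E,p):
    q=K@(E[:3,:3].T@(np.array(p)-E[:3,3]));return q[:2]/q[2]
E
python3 - <<'E'
from h import *
K,E=cam("top")
for n,u,z in(("brush",(272,207),.122),("socket",(379,215),.07),("drive",(379,215),.055),("hex",(317,193),.03),("prot",(324,253),.03),("stand",(321,160),.05)):print(n,pix(K,E,u,z))
im=cv2.imread("pics/top0.png")
a=cv2.resize(im[180:240,240:305],(520,480),interpolation=cv2.INTER_CUBIC)
b=cv2.resize(im[185:245,345:410],(520,480),interpolation=cv2.INTER_CUBIC)
s=cv2.imread("pics/scene0.png")
c=cv2.resize(np.hstack([im[185:235,250:300],im[190:240,354:404]]),(800,400),interpolation=cv2.INTER_CUBIC)
cv2.imwrite("pics/topc.png",c)
E
```

```text
brush [0.5732512 0.1556177 0.122    ]
socket [ 0.54544448 -0.20465661  0.07      ]
drive [ 0.54663045 -0.20718155  0.055     ]
hex [0.63032671 0.00618841 0.03      ]
prot [ 0.41893659 -0.0148236   0.03      ]
stand [ 0.74502702 -0.00968272  0.05      ]
```

View pics/topc.png

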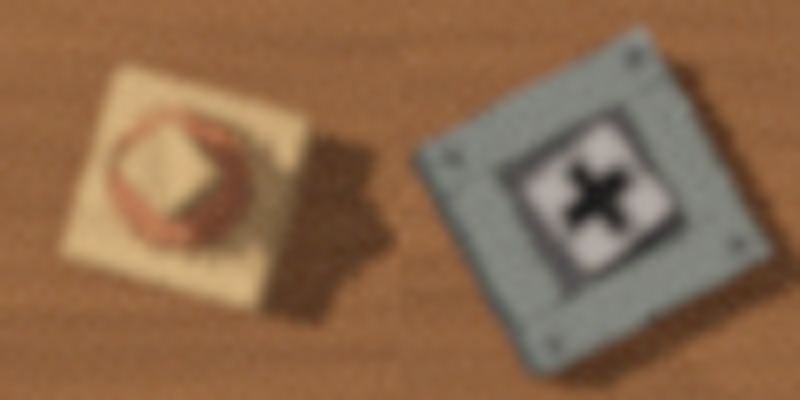

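The grip's top is a diamond centred at about (271.2,206.2), and the cross centre is at (378.5,214.8) with its arms at an angle. I'll go above the brush for a wrist view.

Request:
apply_moves([
  {"travel": [36,26,0]},
  {"travel": [36,26,0]},
  {"travel": [36,26,0]},
  {"travel": [36,26,0]},
  {"travel": [36,26,0]},
  {"travel": [36,26,0]},
  {"travel": [36,26,0]},
  {"travel": [36,26,0]},
  {"travel": [36,26,0]},
  {"travel": [36,26,0]},
])

```text
validation failed for argument at $.ta...
```

Request:
apply_moves([
  {"travel": [36,26,0]},
  {"travel": [36,26,0]},
  {"travel": [36,26,0]},
  {"travel": [36,26,0]},
  {"travel": [0,0,0]},
  {"travel": [0,0,0]},
  {"travel": [0,0,0]},
])

```text
validation failed for argument at $.ta...
```

Run:
```python
from h import *
import pickle
o=ctrl.get_obs();im=ctrl.snapshot("wrist")[:,:,::-1].copy();pickle.dump(o,open("o1.pkl","wb"))
print(o["clock"],o["tool_pos"],o["orientation"],o["joint_pos"])
K,E=cam("wrist",o);p=proj(K,E,[.575,.158,.122]);print(p)
cv2.imwrite("pics/w1.png",im);
u,v=np.clip(p.astype(int),100,500);v=min(v,300)
print(u,v);cv2.imwrite("pics/w1c.png",cv2.resize(im[v-75:v+75,u-100:u+100],(800,600),interpolation=cv2.INTER_CUBIC))
```

```text
0.15 [0.18699557 0.64822995 0.24785297] [ 1.79928051e+02 -6.65545612e-03 -1.60939632e+01] [ 9.04173693e+01  2.05814092e+01  6.47054192e-01 -1.49571341e-02
 -7.01365192e+01 -1.65062459e+01]
[1105.0896928  -859.41217666]
500 100
```

View pics/w1c.png

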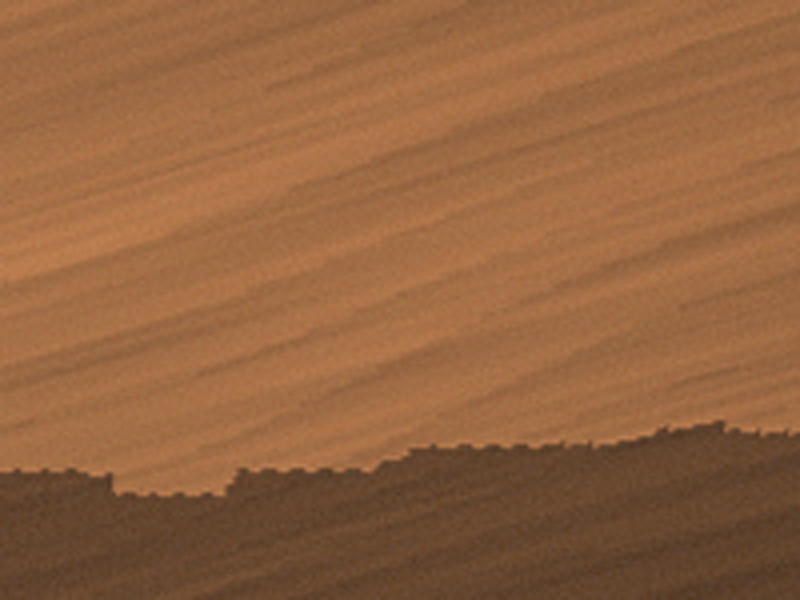

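That crop shows only bare bench because the arm never moved: the calls were refused, and every row probably needs all three fields.

Request:
apply_moves([
  {"travel": [36,26,0],"roll": 0,"jaw": 87.6},
  {"travel": [36,26,0],"roll": 0,"jaw": 87.6},
  {"travel": [36,26,0],"roll": 0,"jaw": 87.6},
  {"travel": [36,26,0],"roll": 0,"jaw": 87.6},
  {"travel": [36,26,0],"roll": 0,"jaw": 87.6},
  {"travel": [36,26,0],"roll": 0,"jaw": 87.6},
  {"travel": [36,26,0],"roll": 0,"jaw": 87.6},
  {"travel": [36,26,0],"roll": 0,"jaw": 87.6},
  {"travel": [36,26,0],"roll": 0,"jaw": 87.6},
  {"travel": [36,26,0],"roll": 0,"jaw": 87.6},
])

```text
clock: 1.2
tool_pos: [0.4617, 0.2974, 0.2487]
orientation: [-180.0, -0.0, -16.1]
force: [1.2, 1.1, 0.4]
opening: 0.0877
gripper_force: 0.0
```

Request:
apply_moves([
  {"travel": [36,26,0],"roll": 0,"jaw": 87.6},
  {"travel": [36,26,0],"roll": 0,"jaw": 87.6},
  {"travel": [36,26,0],"roll": 0,"jaw": 87.6},
  {"travel": [36,26,0],"roll": 0,"jaw": 87.6},
  {"travel": [0,0,0],"roll": 0,"jaw": 87.6},
  {"travel": [0,0,0],"roll": 0,"jaw": 87.6},
  {"travel": [0,0,0],"roll": 0,"jaw": 87.6},
])

```text
clock: 1.9
tool_pos: [0.5701, 0.1594, 0.2484]
orientation: [180.0, 0.0, -16.1]
force: [0.4, 1.0, -0.1]
opening: 0.0876
gripper_force: 0.0
```

Run:
```python
from h import *
import pickle
o=ctrl.get_obs();im=ctrl.snapshot("wrist")[:,:,::-1].copy();pickle.dump(o,open("o1.pkl","wb"))
print(o["clock"],o["tool_pos"],o["orientation"],o["joint_pos"])
K,E=cam("wrist",o);p=proj(K,E,[.575,.158,.122]);print(p)
cv2.imwrite("pics/w1.png",im);
u,v=p.astype(int)
print(u,v);cv2.imwrite("pics/w1c_b.png",cv2.resize(im[v-60:v+60,u-80:u+80],(800,600),interpolation=cv2.INTER_CUBIC))
```

```text
1.9 [0.57009036 0.15942291 0.24840286] [ 1.79995486e+02  1.87930868e-02 -1.60841104e+01] [ 3.45214224e+01  1.28054296e+01 -1.01692521e+01 -1.26611166e-02
 -6.70407346e+01  3.93994083e+01]
[319.54022166 192.74849943]
319 192
```

View pics/w1c_b.png

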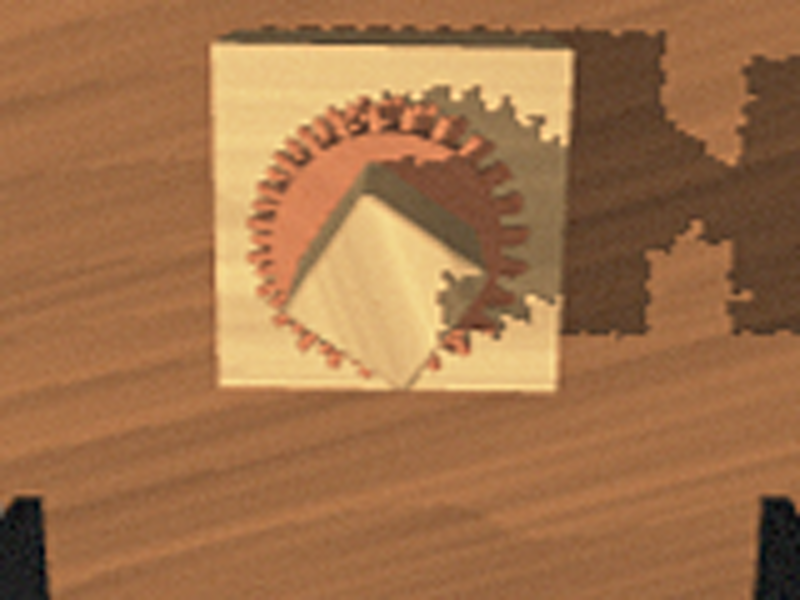

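The grip's top corners sit at crop (370,193), (485,270), (403,388) and (287,308). The parking block is in line with the tool, and the fingertips show at the bottom.

Run:
```python
from h import *
import pickle
o=pickle.load(open("o1.pkl","rb"));K,E=cam("wrist",o)
f=lambda c:((c[0]+.5)/5-.5+239,(c[1]+.5)/5-.5+132)
P=[pix(K,E,f(c),.122) for c in((370,193),(485,270),(403,388),(287,308))]
for i in range(4):
    d=P[(i+1)%4]-P[i];print(P[i],np.linalg.norm(d),np.degrees(np.arctan2(d[1],d[0]))%90)
print(np.mean(P,0))
B=[pix(K,E,f(c),.05) for c in((211,42),(574,48),(558,390),(217,386))];print(np.mean(B,0),[np.linalg.norm(B[i]-B[i-1]) for i in range(4)])
Kt,Et=cam("top");print(pix(Kt,Et,(271.2,206.2),.122))
```

```text
[0.59810438 0.15819883 0.122     ] 0.026700289929875744 39.67810646761879
[0.57755468 0.1411514  0.122     ] 0.02869787194711622 40.4807613556591
[0.55892423 0.16297969 0.122     ] 0.027868726291813747 37.90158050539887
[0.58091452 0.18009964 0.122     ] 0.027841275852691465 38.12823100006123
[0.57887445 0.16060739 0.122     ]
[0.57755433 0.16073785 0.05      ] [np.float64(0.08500022695193592), np.float64(0.0852667346931864), np.float64(0.08468806246443626), np.float64(0.0859538208437254)]
[0.57593812 0.15824175 0.122     ]
```

Request:
apply_moves([
  {"travel": [9,39,0],"roll": 0,"jaw": 87.6},
  {"travel": [9,39,0],"roll": 0,"jaw": 87.6},
  {"travel": [9,39,0],"roll": 0,"jaw": 87.6},
  {"travel": [9,39,0],"roll": 0,"jaw": 87.6},
  {"travel": [9,39,0],"roll": 0,"jaw": 87.6},
  {"travel": [9,39,0],"roll": 0,"jaw": 87.6},
  {"travel": [9,39,0],"roll": 0,"jaw": 87.6},
  {"travel": [9,39,0],"roll": 0,"jaw": 87.6},
  {"travel": [9,39,0],"roll": 0,"jaw": 87.6},
  {"travel": [0,0,0],"roll": 0,"jaw": 87.6},
])

```text
clock: 2.95
tool_pos: [0.5506, -0.2029, 0.2486]
orientation: [180.0, -0.0, -16.2]
force: [0.7, -0.0, 0.8]
opening: 0.0878
gripper_force: 0.0
```

Request:
apply_moves([
  {"travel": [0,0,0],"roll": 0,"jaw": 87.6},
  {"travel": [0,0,0],"roll": 0,"jaw": 87.6},
  {"travel": [0,0,0],"roll": 0,"jaw": 87.6},
])

```text
clock: 3.25
tool_pos: [0.5513, -0.1992, 0.2488]
orientation: [-180.0, -0.0, -16.0]
force: [-0.3, -0.0, 0.2]
opening: 0.0877
gripper_force: 0.0
```

Run:
```python
from h import *
import pickle
o=ctrl.get_obs();im=ctrl.snapshot("wrist")[:,:,::-1].copy();pickle.dump(o,open("o2.pkl","wb"))
print(o["clock"],o["tool_pos"],o["orientation"],o["joint_pos"])
K,E=cam("wrist",o);p=proj(K,E,[.548,-.203,.07]);print(p)
cv2.imwrite("pics/w2.png",im)
u,v=p.astype(int)
print(u,v);cv2.imwrite("pics/w2c.png",cv2.resize(im[v-36:v+36,u-48:u+48],(768,576),interpolation=cv2.INTER_CUBIC))
```

```text
3.25 [ 0.55130529 -0.19915288  0.24876734] [-1.79989273e+02 -1.95409250e-02 -1.59734177e+01] [-7.65715145e-01  1.22241548e+01 -1.08820870e+01 -5.68164961e-03
 -6.68720879e+01  7.47945299e+01]
[323.40249781 187.1925298 ]
323 187
```

View pics/w2c.png

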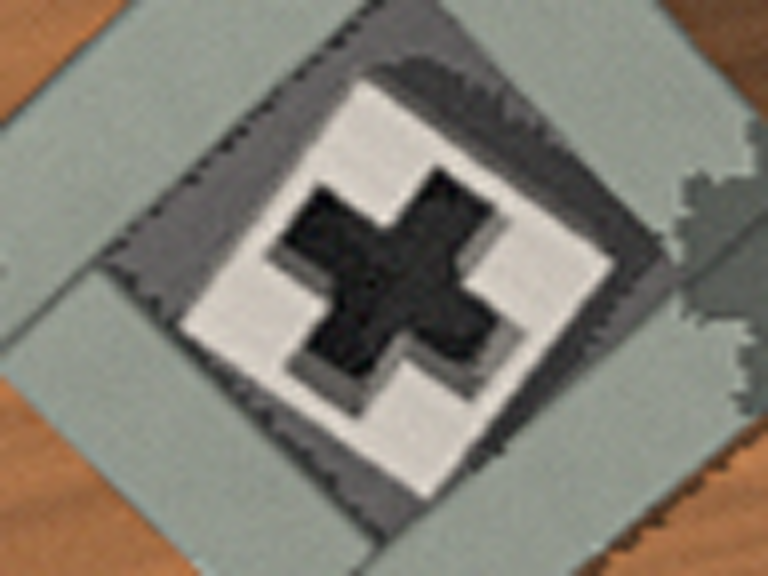

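The socket block's corners are at crop (362,77), (613,263), (428,500) and (180,326), and the cross arms run parallel to its sides.

Run:
```python
from h import *
import pickle
o=pickle.load(open("o2.pkl","rb"));K,E=cam("wrist",o)
f=lambda c:((c[0]+.5)/8-.5+275,(c[1]+.5)/8-.5+151)
P=[pix(K,E,f(c),.07) for c in((362,77),(613,263),(428,500),(180,326))]
for i in range(4):
    d=P[(i+1)%4]-P[i];print(P[i],np.linalg.norm(d),np.degrees(np.arctan2(d[1],d[0]))%90)
print(np.mean(P,0))
# cross tips: outer edge midpoints (upper-left, upper-right, lower-right, lower-left)
C=[pix(K,E,f(c),.07) for c in((293,218),(472,192),(500,362),(325,390))]
print(np.mean(C,0),[np.linalg.norm(C[i]-C[i-2]) for i in(0,1)],[np.degrees(np.arctan2(*(C[i]-C[i-2])[1::-1]))%90 for i in(0,1)])
```

```text
[ 0.57925874 -0.20760089  0.07      ] 0.045116627760375096 37.46446997236956
[ 0.54344829 -0.23504395  0.07      ] 0.04474125340165448 37.90374890986287
[ 0.51596209 -0.19974114  0.07      ] 0.04512531192510069 37.621071072700815
[ 0.55170428 -0.172195    0.07      ] 0.04486452205309525 37.89166646866458
[ 0.54759335 -0.20364525  0.07      ]
[ 0.5479534  -0.20400916  0.07      ] [np.float64(0.03695448756827792), np.float64(0.03628012088782022)] [np.float64(38.52456588543917), np.float64(38.386332870169184)]
```

Request:
apply_moves([
  {"travel": [0,0,0],"roll": 7.1,"jaw": 87.6},
  {"travel": [0,0,0],"roll": 7.1,"jaw": 87.6},
  {"travel": [0,0,0],"roll": 7.1,"jaw": 87.6},
  {"travel": [0,0,0],"roll": 7.1,"jaw": 87.6},
  {"travel": [0,0,0],"roll": 7.1,"jaw": 87.6},
  {"travel": [0,0,0],"roll": 0,"jaw": 87.6},
  {"travel": [0,0,0],"roll": 0,"jaw": 87.6},
  {"travel": [0,0,0],"roll": 0,"jaw": 87.6},
])

```text
clock: 4.1
tool_pos: [0.5511, -0.2002, 0.2486]
orientation: [-180.0, -0.0, -51.4]
force: [0.1, -0.6, 0.4]
opening: 0.0877
gripper_force: 0.0
```

Run:
```python
from h import *
import pickle
o3=ctrl.get_obs();im=ctrl.snapshot("wrist")[:,:,::-1].copy();pickle.dump(o3,open("o3.pkl","wb"));cv2.imwrite("pics/w3.png",im)
print(o3["clock"],o3["tool_pos"],o3["orientation"],o3["joint_pos"])
for n,of in(("w2","o2"),("w3","o3")):
    o=pickle.load(open(of+".pkl","rb"));K,E=cam("wrist",o);im=cv2.imread(f"pics/{n}.png")
    p=proj(K,E,[.5476,-.2037,.07]);u,v=p.astype(int)
    hsv=cv2.cvtColor(im,cv2.COLOR_BGR2HSV);m=((hsv[...,2]>170)&(hsv[...,1]<40)).astype(np.uint8)
    w=np.zeros_like(m);w[v-45:v+45,u-45:u+45]=1;m*=w
    c=max(cv2.findContours(m,cv2.RETR_EXTERNAL,cv2.CHAIN_APPROX_NONE)[0],key=cv2.contourArea)
    P=np.array([pix(K,E,q,.07)[:2] for q in c[:,0]],np.float32)*1000
    print(n,p,cv2.contourArea(c),cv2.minAreaRect(P))
```

```text
4.1 [ 0.55110048 -0.20020056  0.24860827] [-1.79996588e+02 -1.79988785e-03 -5.13962025e+01] [-8.71503003e-01  1.22547790e+01 -1.08656740e+01 -8.48175326e-04
 -6.68757687e+01  3.94756336e+01]
w2 [323.38696728 187.26025704] 1377.5 ((547.2891235351562, -204.34628295898438), (44.534912109375, 44.72963333129883), 37.84031295776367)
w3 [322.97133205 184.83874593] 1393.0 ((547.6014404296875, -203.67755126953125), (44.40947723388672, 43.852088928222656), 38.561214447021484)
```

Request:
apply_moves([
  {"travel": [-29.5,-27.4,0],"roll": 0,"jaw": 87.6},
  {"travel": [-29.5,-27.4,0],"roll": 0,"jaw": 87.6},
  {"travel": [-29.5,-27.4,0],"roll": 0,"jaw": 87.6},
  {"travel": [-29.5,-27.4,0],"roll": 0,"jaw": 87.6},
  {"travel": [-29.5,-27.4,0],"roll": 0,"jaw": 87.6},
  {"travel": [-29.5,-27.4,0],"roll": 0,"jaw": 87.6},
  {"travel": [-29.5,-27.4,0],"roll": 0,"jaw": 87.6},
  {"travel": [-29.5,-27.4,0],"roll": 0,"jaw": 87.6},
  {"travel": [-29.5,-27.4,0],"roll": 0,"jaw": 87.6},
  {"travel": [0,0,0],"roll": 0,"jaw": 87.6},
])

```text
clock: 5.15
tool_pos: [0.5796, 0.1648, 0.2482]
orientation: [-180.0, 0.0, -51.3]
force: [-0.4, -0.5, -0.0]
opening: 0.0877
gripper_force: 0.0
```

Request:
apply_moves([
  {"travel": [0,0,20],"roll": 0,"jaw": 87.6},
  {"travel": [0,0,20],"roll": 0,"jaw": 87.6},
  {"travel": [0,0,20],"roll": 0,"jaw": 87.6},
  {"travel": [0,0,0],"roll": 0,"jaw": 87.6},
  {"travel": [0,0,0],"roll": 0,"jaw": 87.6},
  {"travel": [0,0,0],"roll": 0,"jaw": 87.6},
])

```text
clock: 5.75
tool_pos: [0.58, 0.1608, 0.1899]
orientation: [-179.9, -0.0, -51.6]
force: [0.2, -0.3, -0.1]
opening: 0.0871
gripper_force: 0.0
```

Run:
```python
from h import *
import pickle
o=ctrl.get_obs();im=ctrl.snapshot("wrist")[:,:,::-1].copy();pickle.dump(o,open("o4.pkl","wb"));cv2.imwrite("pics/w4.png",im)
print(o["clock"],o["tool_pos"],o["orientation"])
K,E=cam("wrist",o);p=proj(K,E,[.578,.1607,.122]);u,v=p.astype(int);print(u,v)
cv2.imwrite("pics/w4c.png",cv2.resize(im[v-60:v+60,u-80:u+80],(800,600),interpolation=cv2.INTER_CUBIC))
```

```text
5.75 [0.57999253 0.16079986 0.18989053] [-1.79901405e+02 -3.10284396e-02 -5.15619975e+01]
321 219
```

View pics/w4c.png

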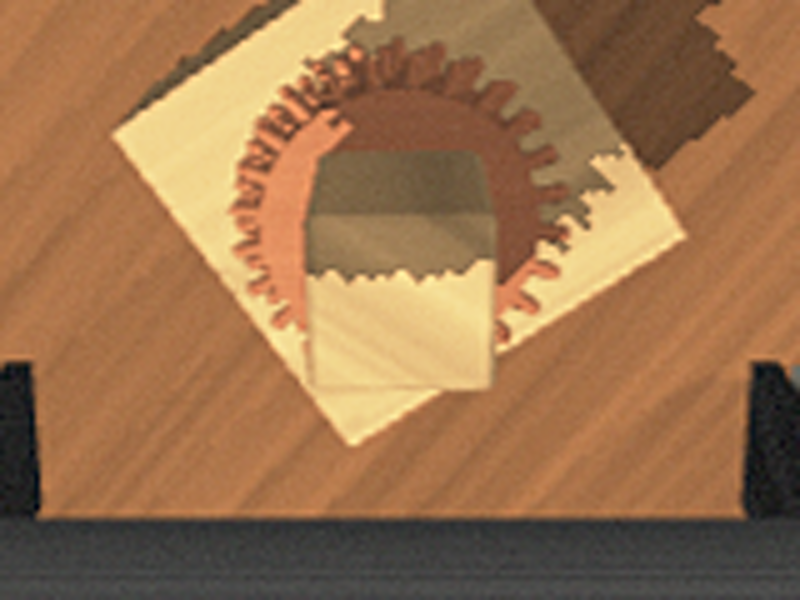

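The grip's top face is square to the tool, with corners (305,214) to (493,389) in the crop, and it sits about 2 mm off the TCP. I'll correct that while going down.

Request:
apply_moves([
  {"travel": [-1.2,1.6,0],"roll": 0,"jaw": 87.6},
  {"travel": [0,0,20],"roll": 0,"jaw": 87.6},
  {"travel": [0,0,20],"roll": 0,"jaw": 87.6},
  {"travel": [0,0,20],"roll": 0,"jaw": 87.6},
  {"travel": [0,0,14],"roll": 0,"jaw": 87.6},
  {"travel": [0,0,7],"roll": 0,"jaw": 87.6},
  {"travel": [0,0,0],"roll": 0,"jaw": 87.6},
  {"travel": [0,0,0],"roll": 0,"jaw": 87.6},
  {"travel": [0,0,0],"roll": 0,"jaw": 87.6},
])

```text
clock: 6.7
tool_pos: [0.5779, 0.1609, 0.1086]
orientation: [-179.9, -0.0, -51.6]
force: [0.4, 0.1, 0.2]
opening: 0.0875
gripper_force: 0.0
```

Request:
apply_moves([
  {"travel": [0,0,0],"roll": 0,"jaw": 20},
  {"travel": [0,0,0],"roll": 0,"jaw": 20},
  {"travel": [0,0,0],"roll": 0,"jaw": 20},
  {"travel": [0,0,0],"roll": 0,"jaw": 20},
  {"travel": [0,0,0],"roll": 0,"jaw": 20},
  {"travel": [0,0,0],"roll": 0,"jaw": 20},
  {"travel": [0,0,0],"roll": 0,"jaw": 20},
  {"travel": [0,0,0],"roll": 0,"jaw": 20},
  {"travel": [0,0,0],"roll": 0,"jaw": 20},
  {"travel": [0,0,0],"roll": 0,"jaw": 20},
])

```text
clock: 7.7
tool_pos: [0.5774, 0.1607, 0.1076]
orientation: [-180.0, -0.0, -51.6]
force: [0.3, 0.5, -1.4]
opening: 0.0297
gripper_force: 29.9
```

Request:
apply_moves([
  {"travel": [0,0,-5],"roll": 0,"jaw": 20},
  {"travel": [0,0,-10],"roll": 0,"jaw": 20},
  {"travel": [0,0,-15],"roll": 0,"jaw": 20},
  {"travel": [0,0,-20],"roll": 0,"jaw": 20},
  {"travel": [0,0,-20],"roll": 0,"jaw": 20},
  {"travel": [0,0,-20],"roll": 0,"jaw": 20},
  {"travel": [0,0,-15],"roll": 0,"jaw": 20},
  {"travel": [0,0,-5],"roll": 0,"jaw": 20},
  {"travel": [0,0,0],"roll": 0,"jaw": 20},
  {"travel": [0,0,0],"roll": 0,"jaw": 20},
])

```text
clock: 8.7
tool_pos: [0.5768, 0.1605, 0.2169]
orientation: [179.9, 0.0, -51.6]
force: [-0.9, -0.1, -2.7]
opening: 0.0297
gripper_force: 29.9
```

Request:
apply_moves([
  {"travel": [15,14,0],"roll": 0,"jaw": 20},
  {"travel": [30,28,0],"roll": 0,"jaw": 20},
  {"travel": [35,32,0],"roll": 0,"jaw": 20},
  {"travel": [35,33,0],"roll": 0,"jaw": 20},
  {"travel": [35,33,0],"roll": 0,"jaw": 20},
  {"travel": [35,33,0],"roll": 0,"jaw": 20},
  {"travel": [35,33,0],"roll": 0,"jaw": 20},
  {"travel": [30,28,0],"roll": 0,"jaw": 20},
  {"travel": [17,16,0],"roll": 0.4,"jaw": 20},
  {"travel": [0,0,0],"roll": 0,"jaw": 20},
])

```text
clock: 9.7
tool_pos: [0.5457, -0.2072, 0.2163]
orientation: [179.9, 0.1, -52.2]
force: [0.3, -0.1, -3.5]
opening: 0.0297
gripper_force: 29.9
```

Request:
apply_moves([
  {"travel": [0,0,0],"roll": 0,"jaw": 20},
  {"travel": [0,0,0],"roll": 0,"jaw": 20},
  {"travel": [0,0,0],"roll": 0,"jaw": 20},
])

```text
clock: 10.0
tool_pos: [0.5473, -0.2032, 0.2174]
orientation: [180.0, 0.0, -51.9]
force: [-0.3, 0.5, -2.5]
opening: 0.0299
gripper_force: 29.9
```

Run:
```python
from h import *
o=ctrl.get_obs();im=ctrl.snapshot("wrist")[:,:,::-1].copy();s=ctrl.snapshot("scene")[:,:,::-1]
print(o["clock"],o["tool_pos"],o["orientation"],o["force"])
Ks,Es=cam("scene");u,v=proj(Ks,Es,[.5475,-.2038,.12]).astype(int);print(u,v)
a=cv2.resize(s[v-45:v+45,u-36:u+36],(480,600),interpolation=cv2.INTER_CUBIC)
b=cv2.resize(im[100:400,240:400],(320,600),interpolation=cv2.INTER_CUBIC)
cv2.imwrite("pics/c5.png",np.hstack([a,b]))
```

```text
10.0 [ 0.54727195 -0.20315418  0.21735271] [ 1.79989169e+02  1.89589639e-02 -5.19232626e+01] [-0.26705562  0.4829289  -2.47399711]
263 232
```

View pics/c5.png

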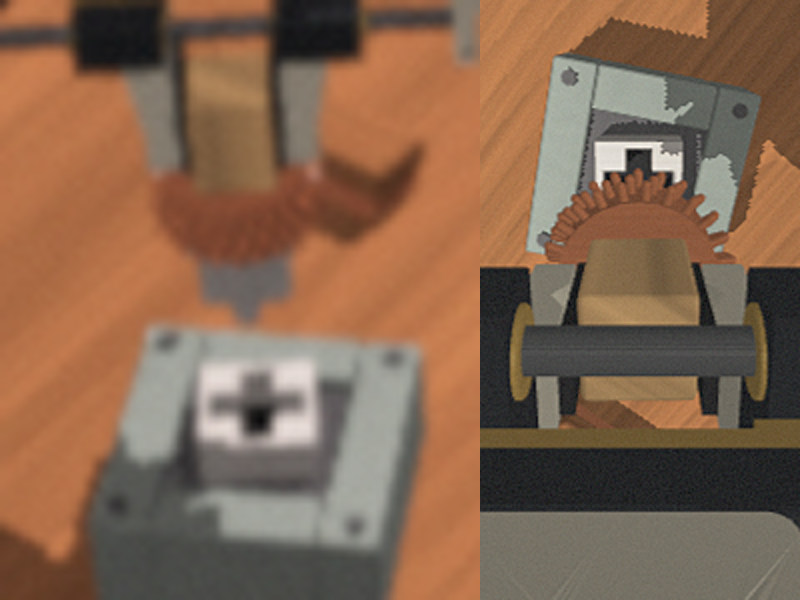

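The brush hangs upright over the socket, and the cross and grip look square to each other. I'll lower it in stages.

Request:
apply_moves([
  {"travel": [0.5,0.3,10],"roll": 0,"jaw": 20},
  {"travel": [0,0,15],"roll": 0,"jaw": 20},
  {"travel": [0,0,15],"roll": 0,"jaw": 20},
  {"travel": [0,0,8],"roll": 0,"jaw": 20},
  {"travel": [0,0,2],"roll": 0,"jaw": 20},
  {"travel": [0,0,2],"roll": 0,"jaw": 20},
  {"travel": [0,0,2],"roll": 0,"jaw": 20},
  {"travel": [0,0,2],"roll": 0,"jaw": 20},
  {"travel": [0,0,2],"roll": 0,"jaw": 20},
  {"travel": [0,0,0],"roll": 0,"jaw": 20},
])

```text
clock: 11.1
tool_pos: [0.5473, -0.2045, 0.1595]
orientation: [180.0, 0.0, -52.0]
force: [0.7, 0.5, -3.7]
opening: 0.03
gripper_force: 29.9
```

Request:
apply_moves([
  {"travel": [0,0,3],"roll": 0,"jaw": 20},
  {"travel": [0,0,3],"roll": 0,"jaw": 20},
  {"travel": [0,0,3],"roll": 0,"jaw": 20},
  {"travel": [0,0,2],"roll": 0,"jaw": 20},
  {"travel": [0,0,0],"roll": 0,"jaw": 20},
  {"travel": [0,0,0],"roll": 0,"jaw": 20},
])

```text
clock: 11.7
tool_pos: [0.5474, -0.2045, 0.1485]
orientation: [180.0, 0.0, -52.0]
force: [-0.2, 0.3, -1.6]
opening: 0.0299
gripper_force: 29.9
```

Request:
apply_moves([
  {"travel": [0,0,3],"roll": 0,"jaw": 20},
  {"travel": [0,0,3],"roll": 0,"jaw": 20},
  {"travel": [0,0,3],"roll": 0,"jaw": 20},
  {"travel": [0,0,3],"roll": 0,"jaw": 20},
  {"travel": [0,0,3],"roll": 0,"jaw": 20},
  {"travel": [0,0,3],"roll": 0,"jaw": 20},
  {"travel": [0,0,2],"roll": 0,"jaw": 20},
  {"travel": [0,0,0],"roll": 0,"jaw": 20},
  {"travel": [0,0,0],"roll": 0,"jaw": 20},
])

```text
clock: 12.6
tool_pos: [0.5479, -0.2047, 0.1296]
orientation: [-180.0, -0.1, -52.0]
force: [-1.7, 0.4, 9.4]
opening: 0.0294
gripper_force: 29.9
```

Request:
apply_moves([
  {"travel": [0,0,1],"roll": 0,"jaw": 20},
  {"travel": [0,0,1],"roll": 0,"jaw": 20},
  {"travel": [0,0,1],"roll": 0,"jaw": 20},
  {"travel": [0,0,0],"roll": 0,"jaw": 20},
  {"travel": [0,0,0],"roll": 0,"jaw": 20},
])

```text
clock: 13.1
tool_pos: [0.548, -0.2047, 0.1275]
orientation: [-179.9, -0.1, -51.9]
force: [-4.2, 2.5, 14.2]
opening: 0.0295
gripper_force: 30.0
```

Request:
apply_moves([
  {"travel": [0,0,1],"roll": 0,"jaw": 20},
  {"travel": [0,0,0],"roll": 0,"jaw": 20},
  {"travel": [0,0,0],"roll": 0,"jaw": 20},
  {"travel": [0,0,0],"roll": 0,"jaw": 20},
])

```text
clock: 13.5
tool_pos: [0.5481, -0.2048, 0.1274]
orientation: [-179.9, -0.1, -51.9]
force: [-6.5, 3.7, 22.1]
opening: 0.03
gripper_force: 30.0
```

Run:
```python
from h import *
s=ctrl.snapshot("scene")[:,:,::-1];im=ctrl.snapshot("wrist")[:,:,::-1]
o=ctrl.get_obs();print(o["clock"],o["tool_pos"],o["orientation"],o["force"],o["moment"])
Ks,Es=cam("scene");u,v=proj(Ks,Es,[.5475,-.2038,.09]).astype(int)
a=cv2.resize(s[v-45:v+45,u-36:u+36],(480,600),interpolation=cv2.INTER_CUBIC)
b=cv2.resize(im[100:400,240:400],(320,600),interpolation=cv2.INTER_CUBIC)
cv2.imwrite("pics/c6.png",np.hstack([a,b]))
```

```text
13.6 [ 0.54811183 -0.20478891  0.12739838] [-1.79932578e+02 -1.43244996e-01 -5.19190357e+01] [-6.91500166  4.38301699 21.45726769] [ 1.46893397e+00  2.67535382e+00 -1.08939391e-03]
```

View pics/c6.png

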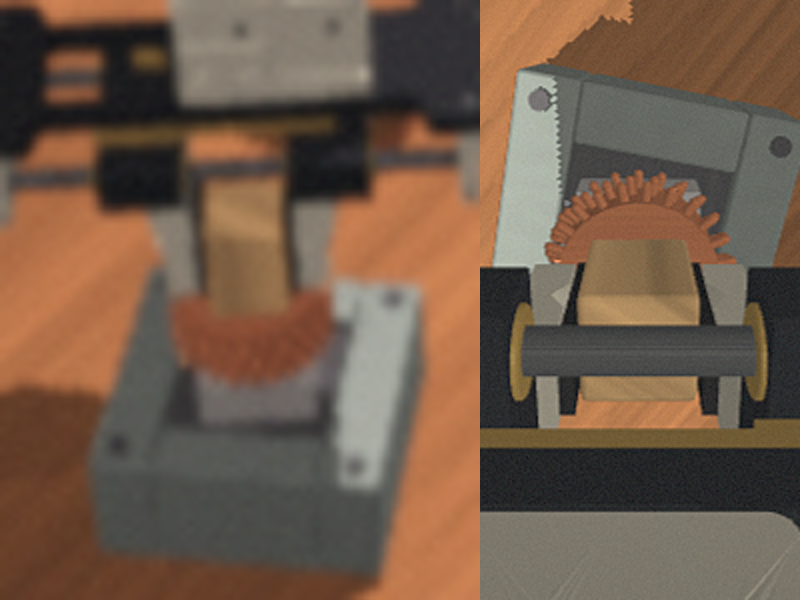

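The brush is seated: the collar sits on the socket's face, and the TCP stopped at 0.1274 m (0.1276 expected when flush) while the force rose to 22 N. I'll hand it in while holding.

```bash
python3 -c "
from plant import ctrl
print(ctrl.close_job())"
```

```text
the job is handed in; nothing more can be done
None
```

The job is handed in, with the brush meshed in the socket, its collar flush by force and camera, and the gripper still pressing it down; the hand-in returned no verdict.

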